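# Set out four graded log posts on their bases

## Task

The four round log posts are to be glued up as candle stands of four sizes. Stand each log upright in the middle of the round base of its rank: the smallest log on the smallest base, the next on the next larger base, and so on up to the largest log on the largest base. Leave the two square posts standing where they are.

Things in the scene. Friction and masses are not known exactly. Their poses are not given: they have to be found in the camera images.
- log_1: the smallest and shortest of the four round log posts: an upright cylinder of branch wood with dark bark and a pale sawn top, diameter 28 mm, height 48 mm, about 15 to 120 g, loose. Origin at the centre of its underside, z up its axis.
- log_2: the second smallest of the four round log posts: an upright cylinder of branch wood with dark bark and a pale sawn top, diameter 34 mm, height 58 mm, about 15 to 120 g, loose. Origin at the centre of its underside, z up its axis.
- log_3: the second largest of the four round log posts: an upright cylinder of branch wood with dark bark and a pale sawn top, diameter 40 mm, height 68 mm, about 15 to 120 g, loose. Origin at the centre of its underside, z up its axis.
- log_4: the largest and tallest of the four round log posts: an upright cylinder of branch wood with dark bark and a pale sawn top, diameter 46 mm, height 78 mm, about 15 to 120 g, loose. Origin at the centre of its underside, z up its axis.
- base_1: the smallest of the four round bases: a flat disc of brown wood, diameter 60 mm, 12 mm thick, a small pencil cross marking the middle of its top; it is stuck to the bench with tape and does not move. Origin at the centre of its underside, so its top is 12 mm above the origin.
- base_2: the second smallest of the four round bases: a flat disc of brown wood, diameter 75 mm, 12 mm thick, a small pencil cross marking the middle of its top; it is stuck to the bench with tape and does not move. Origin at the centre of its underside, so its top is 12 mm above the origin.
- base_3: the second largest of the four round bases: a flat disc of brown wood, diameter 90 mm, 12 mm thick, a small pencil cross marking the middle of its top; it is stuck to the bench with tape and does not move. Origin at the centre of its underside, so its top is 12 mm above the origin.
- base_4: the largest of the four round bases: a flat disc of brown wood, diameter 105 mm, 12 mm thick, a small pencil cross marking the middle of its top; it is stuck to the bench with tape and does not move. Origin at the centre of its underside, so its top is 12 mm above the origin.
- square_post_a: a square post, not part of the job: a loose upright block of the same dark wood with a pale top, 32 x 32 mm in plan, 56 mm high. Origin at the centre of its underside, x and y square to its sides.
- square_post_b: a square post, not part of the job: a loose upright block of the same dark wood with a pale top, 42 x 42 mm in plan, 72 mm high. Origin at the centre of its underside, x and y square to its sides.

How it is judged (in metres and radians):
At the end, for the whole second after the job is handed in: Each of the four logs stands upright (within 0.1 rad) and at rest on the base of its own size rank, its axis within 15 mm of the base's centre and its underside on the base's top (9 to 15 mm above the base's underside); both square posts still stand upright within 30 mm of where they began (horizontal distance between log_1 and base_1 below 0.015 m and z of log_1 in the frame of base_1 between 0.009 and 0.015 m and angle between each of log_1, log_2, log_3, log_4's own z axis and vertical below 0.1 rad and linear speed of each of log_1, log_2, log_3, log_4 below 0.02 m/s and angular speed of each of log_1, log_2, log_3, log_4 below 0.2 rad/s and horizontal distance between log_2 and base_2 below 0.015 m and z of log_2 in the frame of base_2 between 0.009 and 0.015 m and horizontal distance between log_3 and base_3 below 0.015 m and z of log_3 in the frame of base_3 between 0.009 and 0.015 m and horizontal distance between log_4 and base_4 below 0.015 m and z of log_4 in the frame of base_4 between 0.009 and 0.015 m and distance of each of square_post_a, square_post_b from where it was at the start of the episode below 0.03 m and angle between each of square_post_a, square_post_b's own z axis and vertical below 0.15 rad); the robot touches nothing.
It fails at once if the smaller square post is shoved more than 30 mm or knocked over (distance of square_post_a from where it was at the start of the episode above 0.03 m or angle between square_post_a's own z axis and vertical above 0.4 rad).
It fails at once if the larger square post is shoved more than 30 mm or knocked over (distance of square_post_b from where it was at the start of the episode above 0.03 m or angle between square_post_b's own z axis and vertical above 0.4 rad).
It also fails if it takes over 96 s, if anything falls off the work surface, if the arm or the gripper's body presses on something with over 40 N, if the wrist force passes 120 N, or if a joint passes its speed limit or range.

## Robot

A 6-joint arm with a two-finger parallel gripper is mounted at the origin on the work surface. World frame = base frame: x ahead of the robot, y to its left, z up, the work surface at z = 0. Lengths are in m, angles in degrees, forces in N, time in s.
With the tool pointing down it reaches from about 0.3 to 0.75 m from the base axis. Payload 8.5 kg.
Tool frame: the origin (TCP) lies midway between the tips of the shut fingers; the grasp point (between the pads) lies 19 mm behind it (env.tcp_to_grasp is the z of the grasp point in the tool frame, in m); z points along the fingers, y is the line along which they close (so a half turn about z gives the same grasp; the last joint's range is limited). The gripper opens to 85 mm and grips with 20 to 120 N. Pads are 22 mm wide; open, the fingers measure 114 mm over their backs; the gripper's body (76 mm by 85 mm) begins 54 mm behind the grasp point. The pads swing forward as they close: fully open they stand 13 mm farther back than shut.
Start: joints at [-75.991, 21.807, 74.336, -0, 83.858, -12.336], TCP at [0.244, -0.493, 0.231] pointing down, gripper open.
Joint ranges: [-178.18, 178.18], [-50.72, 133.34], [12.68, 142.11], [-81.47, 261.47], [9.98, 163.14], [-165.26, 165.26]. Speed limits (degrees/s): [136.94, 136.94, 180, 180, 180, 180].

## Interface

Orientations are given as a 3x3 rotation matrix whose columns are the frame's x, y, z axes.
In Python, from rig import env, imaging, job, models gives the robot as it stands. The module is installed in compiled form; this text tells all that it offers.
- The arm moves only by the tool jog_arm, never from a script. Its argument "plan" is text: rows parted by semicolons, each of 7 numbers parted by spaces: the turn, a rotation vector about the tool's x, y, z in degrees, then the shift along the tool's x, y, z in cm, then the closure in counts, from 0 (fully open) to 255 (shut). In form: rx ry rz x y z claw; .... A call has 1 to 10 rows; each row shifts and turns the commanded pose from where the row before left it, along the tool's axes as they then stand; what a row does not reach is not made up. A row lasts 1/12 s, in which the tool goes at most 41.7 mm and 7.16 degrees, less where a joint would pass 70% of its speed; a pose out of reach is approached as far as the arm can. A call with a gripper value outside its range is refused whole. The fingers move at their own pace and stop on an object; "grip_force" is the grip in N (left out, the last holds). Time passes only in rows, so rows that do not move let the fingers close. It gives the time, the measured TCP pose, the force, the opening and the grip force at its end, in the units of the state.
- env.observe(): the state, without advancing time (a new reading comes with each control period).
- imaging.get_image(name): name is "side" or "top"; returns a dict with "pixels" (420x560x3 uint8, red, green, blue), "depth" (420x560 float32, m along the optical axis (not along the pixel's ray), 0 where there is no reading), "fov_y" (degrees; the focal length in pixels is half the picture's height over the tangent of half this angle, whatever the lens; pixels are square), "cx", "cy" (the principal point, pixels), "world_from_camera" (4x4, takes a point from camera to world coordinates). Camera axes: x right, y down, z forward; pixel columns grow to the right and rows downward; lengths in m; the calibration is good to about 2 mm. A picture is of the moment at which its call begins.
- job.close_job(): hands the job in; it is judged then, once.
Trained networks look in the newest picture that a camera, given by its name, has taken for a name from the list of things; names that differ only in an ending like _2 or _b are one class to them, and where a whole thing is asked for, a point or a joint stands for the part that bears it (a point fixed in the world has none). Each returns a list of dicts, best first, with "confidence" (0 to 1); they miss things now and then, are a little off and sometimes report something else, mostly with a low value. They report only what shows in the picture. A call takes as long as a camera call.
- models.outline_of(camera, query): "region" (420x560 bool, what is visible of it) and "bbox" ([centre column, centre row, width, height] in pixels, round what is visible of it).
- models.tip_of(camera, query): "at" ([column, row] in pixels: a listed point, or the origin of a listed thing).
The state is a dict: "time_s": time; "q": joint angles; "qvel": joint speeds; "joint_efforts": joint torques, N m; "position": TCP position; "tool_rot": TCP orientation; "ft_force": force on the tool from outside, world axes, zero at the start; "wrist_torque": the same for the moment, N m; "grip_width": finger opening in m; "gripper_force": force on a finger pad.
Only numpy, scipy, OpenCV 4.12 (cv2) and the standard library are available. Lean on these libraries where they do the work, as an engineer would, in place of code of your own. Each camera call takes 0.05 s, during which the arm holds its last target. There are 200 camera calls.

## Working session

There is one attempt and no reset: what is moved stays moved. The work goes in short steps, Python scripts to look and compute and a tool call to move; the robot and the scene stay as the last step left them, time stands still between calls to the robot, and variables do not carry over. Pictures are saved under pics/ and viewed, at most 14 in all, crops included, and the job is handed in when it is done.

Besides the shell and the picture viewer there is one more tool, called after "Call:" by a JSON object that holds its "name" and its "arguments", one argument or row to a line. jog_arm: Moves the arm, as the interface text tells. Its arguments: {"type":"object","properties":{"plan":{"type":"string"},"grip_force":{"type":"number"}},"required":["plan"]}

```bash
mkdir -p pics
cat > h.py <<'E'
import numpy as np, cv2
from rig import env, imaging, job, models
def cloud(im):
    d=im["depth"]; H,W=d.shape; f=H/2/np.tan(np.radians(im["fov_y"])/2)
    u,v=np.meshgrid(np.arange(W),np.arange(H))
    P=np.stack([(u-im["cx"])/f*d,(v-im["cy"])/f*d,d,np.ones_like(d)],-1)
    P=(P@np.array(im["world_from_camera"]).T)[...,:3]
    P[d<=0]=np.nan
    return P
def save(im,n): cv2.imwrite("pics/"+n,im["pixels"][...,::-1])
E
python3 - <<'E'
from h import *
a=imaging.get_image("top");save(a,"top0.png")
b=imaging.get_image("side");save(b,"side0.png")
np.savez("im0.npz",top=cloud(a),side=cloud(b))
s=env.observe();print(s["time_s"],s["position"],s["tool_rot"],s["grip_width"],env.tcp_to_grasp)
print(a["world_from_camera"],b["world_from_camera"])
E
```

```text
0.1 [ 0.24400984 -0.49261239  0.23078105] [[ 8.96116679e-01  4.43818412e-01 -3.38967596e-04]
 [ 4.43818472e-01 -8.96115849e-01  1.24449157e-03]
 [ 2.48574038e-04 -1.26564974e-03 -9.99999168e-01]] 0.08560985338920878 -0.0187
[[-0.01581596 -0.99782975  0.06391901  0.45288688]
 [-0.99968331  0.01452912 -0.02054723 -0.00103253]
 [ 0.01957395 -0.06422374 -0.99774354  0.97099277]
 [ 0.          0.          0.          1.        ]] [[-0.68749554 -0.41768458  0.59404501 -0.13718214]
 [-0.72611053  0.40738174 -0.55389857  0.62472648]
 [-0.0106482  -0.81214513 -0.5833583   0.66270966]
 [ 0.          0.          0.          1.        ]]
```

View pics/top0.png

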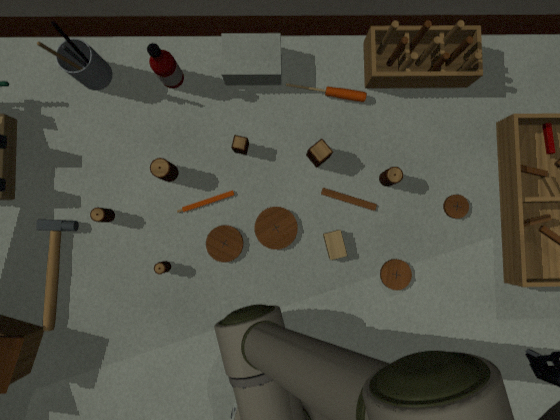

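View pics/side0.png

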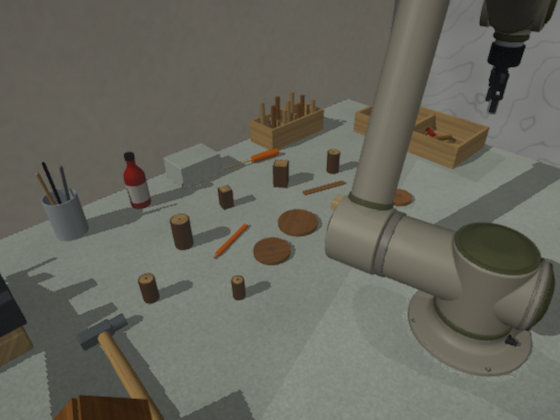

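The top view shows the logs at (164,169), (391,177), (102,215) and (162,267). The square posts are at (240,145) and (319,152), and the bases at (224,243), (277,228), (396,274) and (457,206). The side view agrees with this.

```bash
cat > meas.py <<'E'
from h import *
def stats(P,c,r=40,zlo=.006,top=.005):
    u,v=c; S=np.zeros(P.shape[:2],np.uint8); m=(P[...,2]>zlo)
    n,l=cv2.connectedComponents(m.astype(np.uint8)); k=l[v,u]
    Q=P[l==k]; zt=np.nanpercentile(Q[:,2],90); T=Q[abs(Q[:,2]-zt)<top]
    (cx,cy),(w,h),a=cv2.minAreaRect(T[:,:2].astype(np.float32)*1000)
    e=cv2.fitEllipse(cv2.convexHull(T[:,:2].astype(np.float32)*1000))
    return k,zt,(cx,cy,w,h,a),T[:,:2].mean(0)*1000,len(T)
E
python3 - <<'E'
from meas import *
z=np.load("im0.npz");P=z["top"]
np.set_printoptions(precision=1,suppress=True)
print("floor",[np.round(P[v,u],4) for u,v in [(200,140),(350,130),(340,300),(110,300),(450,250)]])
for n,c in dict(A=(164,169),B=(391,177),C=(102,215),D=(162,267),sa=(240,143),sb=(319,150),b1=(224,243),b2=(277,228),b3=(396,274),b4=(457,206),orange=(208,202),strip=(349,199),block=(335,245)).items():
    k,zt,r,m,N=stats(P,c); print(n,k,"z%.4f"%zt,np.array(r),m,N)
E
```

```text
floor [array([ 0.7,  0.2, -0. ]), array([ 0.7, -0.2, -0. ]), array([ 0.3, -0.1, -0. ]), array([0.3, 0.4, 0. ]), array([ 0.4, -0.4, -0. ])]
A 16 z0.0792 [601.8 266.9  44.6  43.9  87.8] [601.3 266.8] 314
B 17 z0.0694 [ 579.4 -269.5   38.1   37.8   88.1] [ 579.1 -269.2] 230
C 47 z0.0589 [498.5 414.5  34.3  30.   89. ] [498.5 414.5] 167
D 57 z0.0491 [372.3 275.1  25.1  25.4  88.5] [372.9 274.9] 113
sa 13 z0.0577 [661.7  89.4  32.4  32.3  76.3] [661.5  89.3] 178
sb 14 z0.0736 [637.5 -98.8  41.8  43.   38.6] [637.3 -98.9] 322
b1 52 z0.0134 [425.1 131.5  87.3  86.6  89.4] [425.7 131.7] 1040
b2 46 z0.0136 [461.7   6.8 104.3 101.7  88.9] [461.4   6.8] 1383
b3 56 z0.0136 [ 344.2 -282.3   72.7   72.2   46.6] [ 344.2 -282. ] 721
b4 34 z0.0137 [ 507.3 -436.8   59.8   56.8   88.9] [ 507.6 -436.6] 445
orange 26 z0.0087 [528.6 175.   11.9 118.5  17.9] [528.5 175. ] 139
strip 35 z0.0083 [ 529.6 -178.9   14.9    9.5   71.7] [ 530.2 -179. ] 14
block 53 z0.0295 [ 418.7 -134.7   64.6   41.9   13.3] [ 419.4 -134.3] 454
```

Call:
{"name": "jog_arm", "arguments": {
  "plan": "0 0 -7.07 0 0 0 0;0 0 -7.07 0 0 0 0;0 0 -7.07 0 0 0 0;0 0 -7.07 0 0 0 0;0 0 -7.07 0 0 0 0;0 0 -7.07 0 0 0 0;0 0 -7.07 0 0 0 0;0 0 -7.07 0 0 0 0;0 0 -7.07 0 0 0 0;0 0 0 1.6 2.4 0 0",
  "grip_force": 35
}}

```text
time_s: 0.93
position: [0.2658, -0.4786, 0.2307]
tool_rot: [[-0.004, 1.0, -0.001], [1.0, 0.004, 0.0], [0.0, -0.001, -1.0]]
ft_force: [-0.1, -0.6, -0.2]
grip_width: 0.0853
gripper_force: 0.0
```

Call:
{"name": "jog_arm", "arguments": {
  "plan": "0 0 0 2.08 3.11 0.8 0;0 0 0 2.08 3.11 0.8 0;0 0 0 2.08 3.11 0.8 0;0 0 0 2.08 3.11 0.8 0;0 0 0 2.08 3.11 0.8 0;0 0 0 2.08 3.11 0.8 0;0 0 0 2.08 3.11 0.8 0;0 0 0 2.08 3.11 0.8 0;0 0 0 2.08 3.11 0.8 0;0 0 0 0 0 0 0"
}}

```text
time_s: 1.77
position: [0.5516, -0.2853, 0.1569]
tool_rot: [[-0.005, 1.0, -0.001], [1.0, 0.005, 0.003], [0.003, -0.001, -1.0]]
ft_force: [-0.3, -0.1, 0.7]
grip_width: 0.0856
gripper_force: 0.0
```

Call:
{"name": "jog_arm", "arguments": {
  "plan": "0 0 0 1.6 2.8 0.5 0;0 0 0 0 0 2.5 0;0 0 0 0 0 0 0;0 0 0 0 0 0 0"
}}

```text
time_s: 2.1
position: [0.5752, -0.2736, 0.1282]
tool_rot: [[0.0, 1.0, -0.003], [1.0, -0.0, 0.002], [0.002, -0.003, -1.0]]
ft_force: [0.4, 0.5, 0.4]
grip_width: 0.0854
gripper_force: 0.0
```

Call:
{"name": "jog_arm", "arguments": {
  "plan": "0 0 0 0.45 0.35 0 0;0 0 0 0 0 2.5 0;0 0 0 0 0 2.5 0;0 0 0 0 0 2.5 0;0 0 0 0 0 2 0;0 0 0 0 0 0.8 0;0 0 0 0 0 0 0;0 0 0 0 0 0 0"
}}

```text
time_s: 2.77
position: [0.58, -0.2699, 0.0277]
tool_rot: [[0.001, 1.0, 0.001], [1.0, -0.001, -0.001], [-0.001, 0.001, -1.0]]
ft_force: [0.5, -0.6, 0.4]
grip_width: 0.0856
gripper_force: 0.0
```

Close, then lift.

Call:
{"name": "jog_arm", "arguments": {
  "plan": "0 0 0 0 0 0 255;0 0 0 0 0 0 255;0 0 0 0 0 0 255;0 0 0 0 0 0 255;0 0 0 0 0 0 255;0 0 0 0 0 0 255;0 0 0 0 0 0 255;0 0 0 0 0 0 255;0 0 0 0 0 0 255;0 0 0 0 0 0 255"
}}

```text
time_s: 3.6
position: [0.5799, -0.2695, 0.0273]
tool_rot: [[0.0, 1.0, 0.001], [1.0, -0.0, -0.001], [-0.001, 0.001, -1.0]]
ft_force: [-1.2, 0.6, 5.9]
grip_width: 0.0392
gripper_force: 34.9
```

Call:
{"name": "jog_arm", "arguments": {
  "plan": "0 0 0 0 0 -1.5 255;0 0 0 0 0 -3 255;0 0 0 0 0 -3.5 255;0 0 0 1.5 -0.6 -3 255;0 0 0 3.4 -1.3 0 255;0 0 0 3.4 -1.3 0 255;0 0 0 3.4 -1.3 0 255;0 0 0 3.4 -1.3 0 255;0 0 0 3.4 -1.3 0 255;0 0 0 3.4 -1.3 0 255"
}}

```text
time_s: 4.43
position: [0.4946, -0.0488, 0.1364]
tool_rot: [[0.001, 1.0, 0.0], [1.0, -0.001, 0.0], [0.0, 0.0, -1.0]]
ft_force: [0.8, 0.8, -1.0]
grip_width: 0.0391
gripper_force: 35.5
```

Call:
{"name": "jog_arm", "arguments": {
  "plan": "0 0 0 3.4 -1.3 0 255;0 0 0 3.4 -1.3 0 255;0 0 0 3.4 -1.3 0 255;0 0 0 3.4 -1.3 0 255;0 0 0 3.0 -1.1 0 255;0 0 0 1.5 -0.7 0 255;0 0 0 0 0 0 255;0 0 0 0 0 0 255;0 0 0 0 0 0 255"
}}

```text
time_s: 5.18
position: [0.4262, 0.1302, 0.1364]
tool_rot: [[0.001, 1.0, 0.0], [1.0, -0.001, -0.0], [-0.0, 0.0, -1.0]]
ft_force: [0.1, -0.2, 0.1]
grip_width: 0.039
gripper_force: 35.5
```

Call:
{"name": "jog_arm", "arguments": {
  "plan": "0 0 0 0.15 -0.05 2 255;0 0 0 0 0 3 255;0 0 0 0 0 2.5 255;0 0 0 0 0 1.2 255;0 0 0 0 0 0.6 255;0 0 0 0 0 0.3 255;0 0 0 0 0 0.08 255;0 0 0 0 0 0 255;0 0 0 0 0 0 255"
}}

```text
time_s: 5.93
position: [0.4258, 0.1321, 0.0403]
tool_rot: [[0.001, 1.0, 0.002], [1.0, -0.001, 0.0], [0.0, 0.002, -1.0]]
ft_force: [-0.1, 0.3, -1.5]
grip_width: 0.0394
gripper_force: 35.4
```

Call:
{"name": "jog_arm", "arguments": {
  "plan": "0 0 0 0 0 0.08 255;0 0 0 0 0 0 255;0 0 0 0 0 0 200;0 0 0 0 0 0 120;0 0 0 0 0 0 0;0 0 0 0 0 0 0;0 0 0 0 0 0 0;0 0 0 0 0 0 0;0 0 0 0 0 -0.5 0;0 0 0 0 0 -2 0"
}}

```text
time_s: 6.77
position: [0.4239, 0.1322, 0.0624]
tool_rot: [[0.001, 1.0, -0.005], [1.0, -0.001, -0.0], [-0.0, -0.005, -1.0]]
ft_force: [0.2, 1.2, -0.9]
grip_width: 0.0852
gripper_force: 0.0
```

Run:
```python
from h import *
b=imaging.get_image("side");save(b,"side1.png");P=cloud(b)
Q=P[(abs(P[...,0]-.4255)<.035)&(abs(P[...,1]-.1316)<.035)&(P[...,2]>.03)&(P[...,2]<.085)]
print(len(Q),Q.mean(0),Q.max(0),Q.min(0));s=env.observe();print(s["time_s"],s["position"],s["grip_width"])
```

```text
421 [0.41587353 0.13977258 0.06300146] [0.44242785 0.15457251 0.08247681] [0.4011971  0.11127971 0.03019083]
6.8167 [0.42604388 0.13236356 0.06662599] 0.08574908679461264
```

View pics/side1.png

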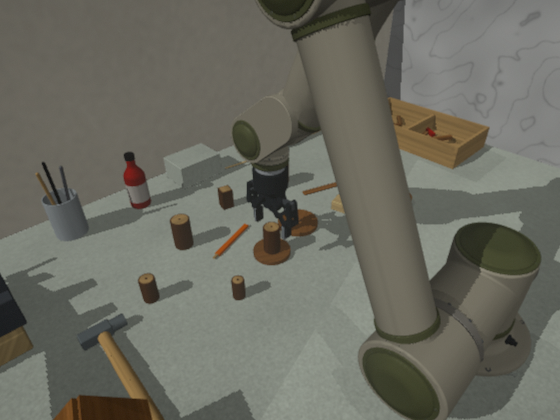

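The log stands upright in the middle of base_3, at about (271,240). Next is log_4.

Call:
{"name": "jog_arm", "arguments": {
  "plan": "0 0 0 0 0 -3.5 0;0 0 0 0 0 -3 0;0 0 0 2.25 2.93 0 0;0 0 0 2.25 2.93 0 0;0 0 0 2.25 2.93 0 0;0 0 0 2.25 2.93 0 0;0 0 0 2.25 2.93 0 0;0 0 0 2.25 2.93 0 0;0 0 0 0 0 0 0;0 0 0 0 0 0 0"
}}

```text
time_s: 7.65
position: [0.6015, 0.2679, 0.1278]
tool_rot: [[-0.001, 1.0, -0.001], [1.0, 0.001, -0.0], [-0.0, -0.001, -1.0]]
ft_force: [0.7, -0.1, 0.4]
grip_width: 0.0852
gripper_force: 0.0
```

Call:
{"name": "jog_arm", "arguments": {
  "plan": "0 0 0 0 0 1 0;0 0 0 0 0 0 0;0 0 0 0 0 0 0"
}}

```text
time_s: 7.9
position: [0.6001, 0.2665, 0.1182]
tool_rot: [[0.001, 1.0, -0.002], [1.0, -0.001, -0.0], [-0.0, -0.002, -1.0]]
ft_force: [-0.2, 0.6, 0.2]
grip_width: 0.0851
gripper_force: 0.0
```

Call:
{"name": "jog_arm", "arguments": {
  "plan": "0 0 0 0 0.1 2.5 0;0 0 0 0 0 3 0;0 0 0 0 0 2 0;0 0 0 0 0 0.5 0;0 0 0 0 0 0 0;0 0 0 0 0 0 255;0 0 0 0 0 0 255;0 0 0 0 0 0 255;0 0 0 0 0 0 255;0 0 0 0 0 0 255"
}}

```text
time_s: 8.73
position: [0.6027, 0.2673, 0.0404]
tool_rot: [[0.0, 1.0, 0.002], [1.0, -0.0, 0.001], [0.001, 0.002, -1.0]]
ft_force: [-0.3, 0.1, 5.4]
grip_width: 0.0457
gripper_force: 35.6
```

Call:
{"name": "jog_arm", "arguments": {
  "plan": "0 0 0 0 0 0 255;0 0 0 0 0 0 255;0 0 0 0 0 0 255;0 0 0 0 0 0 255"
}}

```text
time_s: 9.07
position: [0.6027, 0.2673, 0.0403]
tool_rot: [[0.0, 1.0, 0.002], [1.0, -0.0, 0.001], [0.001, 0.002, -1.0]]
ft_force: [-1.3, 0.1, 6.2]
grip_width: 0.0451
gripper_force: 35.6
```

Call:
{"name": "jog_arm", "arguments": {
  "plan": "0 0 0 0 0 -2 255;0 0 0 0 0 -3.5 255;0 0 0 0 0 -3.5 255;0 0 0 -1.5 -0.8 -1.5 255;0 0 0 -3.5 -1.9 0 255;0 0 0 -3.5 -1.9 0 255;0 0 0 -3.5 -1.9 0 255;0 0 0 -3.5 -1.9 0 255;0 0 0 -3.5 -1.9 0 255;0 0 0 -3.5 -1.9 0 255"
}}

```text
time_s: 9.9
position: [0.4788, 0.041, 0.1442]
tool_rot: [[-0.0, 1.0, 0.001], [1.0, 0.0, -0.0], [-0.0, 0.001, -1.0]]
ft_force: [0.7, -1.0, -0.5]
grip_width: 0.0455
gripper_force: 36.1
```

Call:
{"name": "jog_arm", "arguments": {
  "plan": "0 0 0 -2.5 -1.4 1 255;0 0 0 -1.05 -0.5 1 255;0 0 0 0 0 0 255;0 0 0 0 0 0 255;0 0 0 0 0 0 255"
}}

```text
time_s: 10.32
position: [0.4617, 0.0072, 0.1243]
tool_rot: [[0.0, 1.0, 0.001], [1.0, -0.0, -0.0], [-0.0, 0.001, -1.0]]
ft_force: [0.8, -0.4, -0.8]
grip_width: 0.0455
gripper_force: 36.2
```

Call:
{"name": "jog_arm", "arguments": {
  "plan": "0 0 0 0 0 2 255;0 0 0 0 0 2.5 255;0 0 0 0 0 1.5 255;0 0 0 0 0 0.8 255;0 0 0 0 0 0.3 255;0 0 0 0 0 0.08 255;0 0 0 0 0 0 255;0 0 0 0 0 0 255;0 0 0 0 0 0 255"
}}

```text
time_s: 11.07
position: [0.4615, 0.0068, 0.0525]
tool_rot: [[0.0, 1.0, 0.001], [1.0, -0.0, -0.0], [-0.0, 0.001, -1.0]]
ft_force: [0.3, 0.1, -0.9]
grip_width: 0.045
gripper_force: 36.3
```

Call:
{"name": "jog_arm", "arguments": {
  "plan": "0 0 0 0 0 0.05 255;0 0 0 0 0 0 200;0 0 0 0 0 0 120;0 0 0 0 0 0 0;0 0 0 0 0 0 0;0 0 0 0 0 0 0;0 0 0 0 0 0 0;0 0 0 0 0 -1 0;0 0 0 0 0 -3 0;0 0 0 0 0 -3.5 0"
}}

```text
time_s: 11.9
position: [0.4599, 0.0069, 0.126]
tool_rot: [[0.001, 1.0, -0.005], [1.0, -0.001, 0.001], [0.001, -0.005, -1.0]]
ft_force: [0.8, -0.2, 0.7]
grip_width: 0.0851
gripper_force: 0.0
```

Call:
{"name": "jog_arm", "arguments": {
  "plan": "0 0 0 1.5 0.1 -1.5 0;0 0 0 3.6 0.3 0 0;0 0 0 3.7 0.3 0 0;0 0 0 3.7 0.4 0 0;0 0 0 3.7 0.4 0 0;0 0 0 3.7 0.4 0 0;0 0 0 3.7 0.4 0 0;0 0 0 3.7 0.4 0 0;0 0 0 3.7 0.4 0 0;0 0 0 3.7 0.4 0 0"
}}

```text
time_s: 12.73
position: [0.4959, 0.3557, 0.1412]
tool_rot: [[0.0, 1.0, -0.0], [1.0, -0.0, -0.0], [-0.0, -0.0, -1.0]]
ft_force: [1.8, 0.2, 0.9]
grip_width: 0.0855
gripper_force: 0.0
```

Call:
{"name": "jog_arm", "arguments": {
  "plan": "0 0 0 3.3 0.2 1 0;0 0 0 2.5 0 2 0;0 0 0 0 0 0 0;0 0 0 0 0 0 0;0 0 0 0 0 0 0"
}}

```text
time_s: 13.15
position: [0.4983, 0.4112, 0.1116]
tool_rot: [[0.001, 1.0, -0.0], [1.0, -0.001, -0.0], [-0.0, -0.0, -1.0]]
ft_force: [-0.2, -0.1, 0.5]
grip_width: 0.0855
gripper_force: 0.0
```

Call:
{"name": "jog_arm", "arguments": {
  "plan": "0 0 0 0.33 0 2.5 0;0 0 0 0 0 3.2 0;0 0 0 0 0 2.5 0;0 0 0 0 0 0.9 0;0 0 0 0 0 0 0;0 0 0 0 0 0 255;0 0 0 0 0 0 255;0 0 0 0 0 0 255;0 0 0 0 0 0 255;0 0 0 0 0 0 255"
}}

```text
time_s: 13.98
position: [0.4986, 0.4153, 0.0218]
tool_rot: [[0.0, 1.0, 0.002], [1.0, -0.0, 0.001], [0.001, 0.002, -1.0]]
ft_force: [0.1, -1.2, 4.9]
grip_width: 0.0333
gripper_force: 34.3
```

Call:
{"name": "jog_arm", "arguments": {
  "plan": "0 0 0 0 0 0 255;0 0 0 0 0 0 255;0 0 0 0 0 0 255;0 0 0 0 0 0 255;0 0 0 0 0 0 255"
}}

```text
time_s: 14.4
position: [0.4986, 0.4153, 0.0218]
tool_rot: [[0.0, 1.0, 0.002], [1.0, -0.0, 0.001], [0.001, 0.002, -1.0]]
ft_force: [-1.0, -0.5, 6.6]
grip_width: 0.033
gripper_force: 34.4
```

Call:
{"name": "jog_arm", "arguments": {
  "plan": "0 0 0 0 0 -2 255;0 0 0 0 0 -3.5 255;0 0 0 0 0 -3.5 255;0 0 0 -1.2 -0.3 -3.2 255;0 0 0 -3.5 -0.78 -0.8 255;0 0 0 -3.5 -0.78 0 255;0 0 0 -3.5 -0.78 0 255;0 0 0 -3.5 -0.78 0 255;0 0 0 -3.5 -0.78 0 255;0 0 0 -3.5 -0.78 0 255"
}}

```text
time_s: 15.23
position: [0.4475, 0.1917, 0.1507]
tool_rot: [[0.0, 1.0, 0.001], [1.0, -0.0, 0.0], [0.0, 0.001, -1.0]]
ft_force: [0.7, -0.3, -0.7]
grip_width: 0.0329
gripper_force: 35.0
```

Call:
{"name": "jog_arm", "arguments": {
  "plan": "0 0 0 -3.5 -0.78 0 255;0 0 0 -3.5 -0.78 0 255;0 0 0 -3.5 -0.78 0 255;0 0 0 -3.5 -0.78 0 255;0 0 0 -3.5 -0.78 0 255;0 0 0 -3.5 -0.78 0 255;0 0 0 -3.5 -0.78 0 255;0 0 0 -3.5 -0.78 0 255;0 0 0 -3.5 -0.78 0 255;0 0 0 -3.5 -0.78 0 255"
}}

```text
time_s: 16.07
position: [0.3694, -0.1585, 0.1508]
tool_rot: [[0.0, 1.0, 0.001], [1.0, -0.0, -0.001], [-0.001, 0.001, -1.0]]
ft_force: [1.2, 0.3, -0.6]
grip_width: 0.0327
gripper_force: 35.0
```

Call:
{"name": "jog_arm", "arguments": {
  "plan": "0 0 0 -3.5 -0.78 0 255;0 0 0 -3.5 -0.78 0 255;0 0 0 -2.5 -0.5 0 255;0 0 0 -1 -0.2 0 255;0 0 0 0 0 0 255;0 0 0 0 0 0 255;0 0 0 0 0 0 255"
}}

```text
time_s: 16.65
position: [0.3476, -0.2605, 0.1504]
tool_rot: [[-0.001, 1.0, -0.0], [1.0, 0.001, 0.001], [0.001, -0.0, -1.0]]
ft_force: [0.0, 0.3, -0.9]
grip_width: 0.0334
gripper_force: 35.0
```

Call:
{"name": "jog_arm", "arguments": {
  "plan": "0 0 0 -1.4 -0.2 1.5 255;0 0 0 -0.75 -0.15 3 255;0 0 0 0 0 3 255;0 0 0 0 0 2.5 255;0 0 0 0 0 1 255;0 0 0 0 0 0.4 255;0 0 0 0 0 0.2 255;0 0 0 0 0 0 255;0 0 0 0 0 0 255;0 0 0 0 0 0 255"
}}

```text
time_s: 17.48
position: [0.3444, -0.2836, 0.0353]
tool_rot: [[0.0, 1.0, 0.001], [1.0, -0.0, -0.002], [-0.002, 0.001, -1.0]]
ft_force: [-0.3, 0.3, -1.1]
grip_width: 0.0331
gripper_force: 34.9
```

Call:
{"name": "jog_arm", "arguments": {
  "plan": "0 0 0 0.1 0 0.1 255;0 0 0 0 0 0.03 255;0 0 0 0 0 0 200;0 0 0 0 0 0 120;0 0 0 0 0 0 0;0 0 0 0 0 0 0;0 0 0 0 0 0 0;0 0 0 0 0 0 0;0 0 0 0 0 -1 0;0 0 0 0 0 -3 0"
}}

```text
time_s: 18.32
position: [0.3428, -0.2811, 0.0711]
tool_rot: [[0.001, 1.0, -0.004], [1.0, -0.001, 0.006], [0.006, -0.004, -1.0]]
ft_force: [0.8, 0.4, -0.2]
grip_width: 0.0858
gripper_force: 0.0
```

Call:
{"name": "jog_arm", "arguments": {
  "plan": "0 0 0 0 0 -3.5 0;0 0 0 1 0.1 -3.5 0;0 0 0 3.4 0.17 -0.5 0;0 0 0 3.5 0.17 0 0;0 0 0 3.5 0.17 0 0;0 0 0 3.5 0.17 0 0;0 0 0 3.5 0.17 0 0;0 0 0 3.5 0.17 0 0;0 0 0 3.5 0.17 0 0;0 0 0 3.5 0.17 0 0"
}}

```text
time_s: 19.15
position: [0.3583, 0.0082, 0.1482]
tool_rot: [[0.001, 1.0, 0.0], [1.0, -0.001, -0.0], [-0.0, 0.0, -1.0]]
ft_force: [0.8, -0.2, -0.2]
grip_width: 0.0853
gripper_force: 0.0
```

Call:
{"name": "jog_arm", "arguments": {
  "plan": "0 0 0 3.5 0.17 0 0;0 0 0 3.5 0.17 0 0;0 0 0 3.5 0.17 0 0;0 0 0 3.5 0.17 0 0;0 0 0 3.5 0.17 0 0;0 0 0 3.5 0.17 0 0;0 0 0 2.5 0.17 0 0;0 0 0 1 0.1 0 0;0 0 0 0 0 0 0;0 0 0 0 0 0 0"
}}

```text
time_s: 19.98
position: [0.3715, 0.2511, 0.1479]
tool_rot: [[-0.0, 1.0, -0.001], [1.0, 0.0, -0.001], [-0.001, -0.001, -1.0]]
ft_force: [0.1, -1.1, -0.0]
grip_width: 0.0854
gripper_force: 0.0
```

Call:
{"name": "jog_arm", "arguments": {
  "plan": "0 0 0 1.6 0.1 1.5 0;0 0 0 0.8 0 3 0;0 0 0 0 0 3.5 0;0 0 0 0 0 3 0;0 0 0 0 0 1.7 0;0 0 0 0 0 0.7 0;0 0 0 0 0 0 0;0 0 0 0 0 0 0"
}}

```text
time_s: 20.65
position: [0.3733, 0.275, 0.0149]
tool_rot: [[0.002, 1.0, 0.001], [1.0, -0.002, 0.0], [0.0, 0.001, -1.0]]
ft_force: [-0.6, -0.2, -0.4]
grip_width: 0.0854
gripper_force: 0.0
```

Call:
{"name": "jog_arm", "arguments": {
  "plan": "0 0 0 0 0 0 255;0 0 0 0 0 0 255;0 0 0 0 0 0 255;0 0 0 0 0 0 255;0 0 0 0 0 0 255;0 0 0 0 0 0 255;0 0 0 0 0 0 255;0 0 0 0 0 0 255;0 0 0 0 0 0 255;0 0 0 0 0 0 255"
}}

```text
time_s: 21.48
position: [0.3728, 0.2757, 0.0146]
tool_rot: [[0.0, 1.0, 0.001], [1.0, -0.0, 0.0], [0.0, 0.001, -1.0]]
ft_force: [-0.7, -0.3, 5.6]
grip_width: 0.0271
gripper_force: 34.1
```

Call:
{"name": "jog_arm", "arguments": {
  "plan": "0 0 0 0 0 -2 255;0 0 0 0 0 -3.5 255;0 0 0 0 0 -3.5 255;0 0 0 -1.2 0.2 -3.2 255;0 0 0 -3 0.6 -1.3 255;0 0 0 -3.6 0.68 0 255;0 0 0 -3.6 0.68 0 255;0 0 0 -3.6 0.68 0 255;0 0 0 -3.6 0.68 0 255;0 0 0 -3.6 0.68 0 255"
}}

```text
time_s: 22.32
position: [0.4144, 0.0519, 0.1494]
tool_rot: [[0.0, 1.0, 0.0], [1.0, -0.0, -0.0], [-0.0, 0.0, -1.0]]
ft_force: [0.8, -0.4, -0.0]
grip_width: 0.027
gripper_force: 34.6
```

Call:
{"name": "jog_arm", "arguments": {
  "plan": "0 0 0 -3.6 0.68 0 255;0 0 0 -3.6 0.68 0 255;0 0 0 -3.6 0.68 0 255;0 0 0 -3.6 0.68 0 255;0 0 0 -3.6 0.68 0 255;0 0 0 -3.6 0.68 0 255;0 0 0 -3.6 0.68 0 255;0 0 0 -3.6 0.68 0 255;0 0 0 -3.6 0.68 0 255;0 0 0 -3.6 0.68 0 255"
}}

```text
time_s: 23.15
position: [0.4823, -0.3082, 0.1491]
tool_rot: [[0.001, 1.0, -0.0], [1.0, -0.001, 0.0], [0.0, -0.0, -1.0]]
ft_force: [0.4, -0.2, -0.5]
grip_width: 0.0269
gripper_force: 34.6
```

Call:
{"name": "jog_arm", "arguments": {
  "plan": "0 0 0 -3.6 0.68 0 255;0 0 0 -3.6 0.68 0 255;0 0 0 -3 0.6 0 255;0 0 0 -1.5 0.3 0 255;0 0 0 0 0 0 255;0 0 0 0 0 0 255;0 0 0 0 0 0 255"
}}

```text
time_s: 23.73
position: [0.5049, -0.4224, 0.149]
tool_rot: [[-0.0, 1.0, -0.0], [1.0, 0.0, 0.001], [0.001, -0.0, -1.0]]
ft_force: [-0.9, 0.3, -0.9]
grip_width: 0.0271
gripper_force: 34.6
```

Call:
{"name": "jog_arm", "arguments": {
  "plan": "0 0 0 -1 0.2 1.5 255;0 0 0 -0.43 0.06 3 255;0 0 0 0 0 3.3 255;0 0 0 0 0 2.5 255;0 0 0 0 0 1.2 255;0 0 0 0 0 0.5 255;0 0 0 0 0 0.15 255;0 0 0 0 0 0 255;0 0 0 0 0 0 255;0 0 0 0 0 0 255"
}}

```text
time_s: 24.57
position: [0.5081, -0.4382, 0.0292]
tool_rot: [[0.0, 1.0, 0.002], [1.0, -0.0, -0.002], [-0.002, 0.002, -1.0]]
ft_force: [0.6, -0.3, -0.3]
grip_width: 0.0273
gripper_force: 34.6
```

Call:
{"name": "jog_arm", "arguments": {
  "plan": "0 0 0 0.1 0 0.15 255;0 0 0 0 0 0 255;0 0 0 0 0 0 255;0 0 0 0 0 0 255"
}}

```text
time_s: 24.9
position: [0.5078, -0.4369, 0.0267]
tool_rot: [[0.0, 1.0, 0.001], [1.0, -0.0, -0.0], [-0.0, 0.001, -1.0]]
ft_force: [0.1, 1.1, 3.9]
grip_width: 0.0273
gripper_force: 34.9
```

Contact is made. Release, rise, and move away towards the start.

Call:
{"name": "jog_arm", "arguments": {
  "plan": "0 0 0 0 0 0 200;0 0 0 0 0 0 120;0 0 0 0 0 0 0;0 0 0 0 0 0 0;0 0 0 0 0 0 0;0 0 0 0 0 0 0;0 0 0 0 0 -1 0;0 0 0 0 0 -3 0;0 0 0 0 0 -3.5 0;0 0 0 0 0 -3.5 0"
}}

```text
time_s: 25.73
position: [0.5074, -0.4365, 0.1379]
tool_rot: [[0.0, 1.0, -0.001], [1.0, -0.0, 0.001], [0.001, -0.001, -1.0]]
ft_force: [0.5, -1.0, 0.4]
grip_width: 0.0855
gripper_force: 0.0
```

Call:
{"name": "jog_arm", "arguments": {
  "plan": "0 0 0 -0.5 -2 -3 0;0 0 0 -0.5 -3.5 -1 0;0 0 0 -0.5 -3.5 0 0;0 0 0 -0.5 -3.5 0 0;0 0 0 -0.5 -3.5 0 0;0 0 0 -0.5 -3.5 0 0;0 0 0 -0.5 -2.5 0 0;0 0 0 0 0 0 0;0 0 0 0 0 0 0;0 0 0 0 0 0 0"
}}

```text
time_s: 26.57
position: [0.288, -0.4717, 0.1767]
tool_rot: [[0.0, 1.0, 0.001], [1.0, -0.0, -0.001], [-0.001, 0.001, -1.0]]
ft_force: [-0.2, -0.3, -0.3]
grip_width: 0.0853
gripper_force: 0.0
```

Run:
```python
from meas import *
a=imaging.get_image("top");save(a,"top2.png");P=cloud(a)
print(env.observe()["position"])
for n,(x,y,d) in dict(l1=(.5075,-.4367,.02),l2=(.3442,-.282,.025),l3=(.4255,.1316,.03),l4=(.4616,.0068,.035),sa=(.6617,.0894,.03),sb=(.6375,-.0988,.035)).items():
    m=(np.hypot(P[...,0]-x,P[...,1]-y)<.06)&(P[...,2]>.04)&(P[...,2]<.11)
    if not m.any(): print(n,"none");continue
    Q=P[m]; z=np.percentile(Q[:,2],90);T=Q[abs(Q[:,2]-z)<.005]
    print(n,"z%.4f"%z,np.round(T[:,:2].mean(0)-[x,y],4),len(T),"tilt",np.round(np.linalg.lstsq(np.c_[T[:,:2],np.ones(len(T))],T[:,2],rcond=None)[0][:2],3))
```

```text
[ 0.28841196 -0.47154978  0.17647247]
l1 z0.0615 [-0.0012  0.0008] 110 tilt [-0.014 -0.014]
l2 z0.0716 [-0.0009  0.0004] 173 tilt [ 0.014 -0.011]
l3 z0.0815 [-0.0004  0.0002] 241 tilt [0.005 0.013]
l4 z0.0918 [-0.0013  0.0001] 322 tilt [-0.006  0.   ]
sa z0.0575 [-0.0001 -0.0001] 185 tilt [-0.026 -0.01 ]
sb z0.0736 [-0.0004  0.0004] 321 tilt [ 0.01  -0.006]
```

View pics/top2.png

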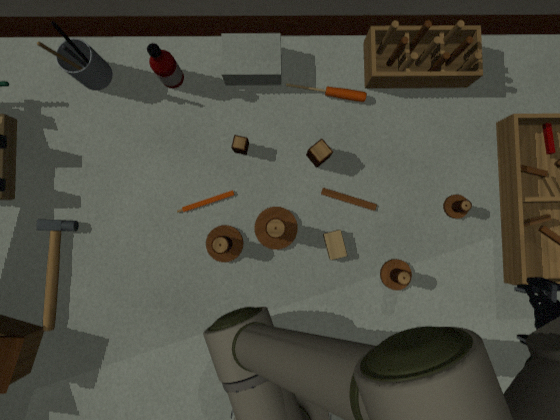

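The picture shows all four logs upright on their bases, at (224,243), (276,229), (402,277) and (463,206). The measured offsets are under 2 mm, and the square posts have not moved.

```bash
python3 -c "
from rig import job
print(job.close_job())"
```

```text
the job is handed in; nothing more can be done
None
```

I handed the job in at about 27 s of the 96 s allowed: all four logs stand upright on their matching bases, within 2 mm of centre by the camera, and both square posts are where they began; the hand-in call returned no verdict.

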